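Find the nearly empty spice tin by its weight and press it home in the refill stand

TASK

One of the three look-alike spice tins on the wooden board is nearly empty. Find out by lifting them which is the light one, set the full ones back upright in the pockets, and put the light one upright into the well of the grey refill stand, pressing it gently until the orange plate under it is fully home at its stop; then let go. Force nothing and leave the things around alone.

Things in the scene. Friction and masses are not known exactly. Their poses are not given: they have to be found in the camera images.
- tin_left (a point): centre (45 mm above the foot) of the tin that stands in the left pocket at the start; the point belongs to the pocket and stays there when the tin is taken. Tins: look-alike, round, aluminium with black screw lids, upright, 90 mm tall; body 44 mm across and 75 mm high, lid 32 mm across; two are full, 380 to 460 g, one is nearly empty, 105 to 155 g; which is where varies
- tin_middle (a point): centre (45 mm above the foot) of the tin that stands in the middle pocket at the start; the point belongs to the pocket and stays there when the tin is taken.
- tin_right (a point): centre (45 mm above the foot) of the tin that stands in the right pocket at the start; the point belongs to the pocket and stays there when the tin is taken.
- tin_board: dark wooden board with the three pockets; origin at the centre of its underside on the worktop, y along the row (pockets 80 mm apart, left = +y), z up; 90 x 260 mm, 22 mm high, pockets 49 mm across, their floors 10 mm above the worktop, 12 mm deep; fixed
- refill_stand: grey block 95 x 95 mm, 50 mm high, on a steel flange 125 x 125 x 6 mm, fixed to the worktop; round upright well in its middle; origin at the centre of its underside, z up
- well_mouth (a point): centre of the well's mouth, on the top face of the stand, 50 mm above the worktop; the well is 51 mm across
- press_plate (a joint): orange plate in the well, 47 mm across: how far it is pushed down on its cushion, m; 0 up, 0.014 fully home. A brake holds it: it yields to a push of about 6 N and stays where left. A hidden screw sets its depth, new each time (top 3 to 15 mm below the well's mouth when up), so feel for the rubber-cushioned stop: the push rises there by some 9 N a mm. More than 25 N on the stand is too much
- turmeric: round jar with a yellow cap, 59 mm across, 125 mm tall, a bystander; origin at its foot
- cutter: plain steel pastry ring, 71 mm across, 30 mm high, a bystander; origin at the centre of its underside

How it is judged (in metres and radians):
At the end, for the whole second after the job is handed in: the orange plate is at its stop (more than 12.5 of its 14 mm down) with only the light tin resting in the stand (load 0.7 to 2.3 N), and the two full tins rest on the tin board (load 6.7 to 10.5 N) (value of joint press_plate above 0.0125 m and contact force between refill_stand and anything else between 0.7 and 2.3 N and contact force between tin_board and anything else between 6.7 and 10.5 N); the robot touches nothing.
It fails at once if the refill stand is loaded with more than 25 N (contact force between refill_stand and anything else above 25 N).
It fails at once if the tin board is loaded with more than 40 N (tins jammed or slammed down) (contact force between tin_board and anything else above 40 N).
It fails at once if a bystander (yellow-capped jar, pastry ring) is moved more than 30 mm (distance of any of turmeric, cutter from where it was at the start of the episode above 0.03 m).
It also fails if it takes over 72 s, if anything falls off the work surface, if the arm or the gripper's body presses on something with over 40 N, if the wrist force passes 120 N, or if a joint passes its speed limit or range.

ROBOT

A 6-joint arm with a two-finger parallel gripper is mounted at the origin on a cart in front of the work surface, level with it; the furniture and walls round the work are solid. World frame = base frame: x ahead of the robot, y to its left, z up, the work surface at z = 0. Lengths are in mm, angles in rad, forces in N, time in s.
With the tool pointing down it reaches from about 350 to 775 mm from the base axis. Payload 7.3 kg.
Tool frame: the origin (TCP) lies on the centre line of the jaws, within the pads' length; the fingertips stand 22 mm ahead of it and the grasp point (between the pads) lies 3 mm ahead of it; z points along the fingers, y is the direction in which the jaws open and shut (so a half turn about z gives the same grasp; the last joint's range is limited). The gripper opens to 92 mm and grips with 3 to 60 N. Pads are 19 mm wide; open, the fingers measure 130 mm over their backs; the gripper's body (75 mm by 190 mm) begins 47 mm behind the grasp point.
Start: joints at [-1.318, 0.342, 1.524, -0, 1.275, -0.146], TCP at [203.887, -483.811, 248.741] pointing down, gripper open.
Joint ranges: [-2.53, 2.53], [-0.77, 2.02], [0.04, 2.7], [-1, 4.14], [0.28, 2.66], [-3.11, 3.11]. Speed limits (rad/s): [2.57, 2.57, 3.14, 3.14, 3.14, 3.14].

INTERFACE

Orientations are given as [roll, pitch, yaw] about the fixed x, y, z axes, in that order (R = Rz(yaw) Ry(pitch) Rx(roll)).
In Python, from plant import bot gives the robot as it stands.
- The arm moves only by the tool play_rows, never from a script. Its argument "moves" is one flat list of numbers, 5 for each row, row after row: the closure in counts, from 0 (fully open) to 255 (shut), then the shift along the tool's x, y, z in mm, then the turn about the tool's z in degrees. A call has 1 to 8 rows; each row is the pose to reach, as a shift and turn from the pose commanded when the call began, along the tool's axes at that moment; what a row does not reach only later rows make up. A row lasts 1/12 s, in which the tool goes at most 41.7 mm and 7.16 degrees, less where a joint would pass 70% of its speed; a pose out of reach is approached as far as the arm can. A call with a gripper value outside its range is refused whole. The fingers move at their own pace and stop on an object; the grip force is fixed at half the most. Time passes only in rows, so rows that repeat a pose let the fingers close. It gives the time, the measured TCP pose, the force and the opening at its end, in the units of the state.
- bot.get_obs(): the state, without advancing time (a new reading comes with each control period).
- bot.capture(name): name is "scene" or "top" or "wrist"; returns a dict with "color" (384x512x3 uint8, red, green, blue), "fx", "fy", "cx", "cy" (pixels), "world_to_cam" (4x4, takes a point from world to camera coordinates); the wrist camera has in their place "T_tool_cam" (4x4, takes a point from camera to tool coordinates, whose origin is the TCP and whose axes are the flange's). Camera axes: x right, y down, z forward; pixel columns grow to the right and rows downward; lengths in mm; the calibration is good to about 2 mm. A picture is of the moment at which its call begins: read the wrist's pose just before it. There is no depth.
- bot.close_job(): hands the job in, once; it reports no verdict.
The state is a dict: "time": time; "joint_positions": joint angles; "dq": joint speeds; "tau": joint torques, N m; "tool_pos": TCP position; "tcp_rot": TCP orientation; "contact_force": force on the tool from outside, world axes, zero at the start; "moment": the same for the moment, N m; "grip_width": finger opening in mm.
Only numpy, scipy, OpenCV 4.12 (cv2) and the standard library are available. Lean on these libraries where they do the work, as an engineer would, in place of code of your own. Each camera call takes 0.05 s, during which the arm holds its last target.

## Working session

There is one attempt and no reset: what is moved stays moved. The work goes in short steps, Python scripts to look and compute and a tool call to move; the robot and the scene stay as the last step left them, time stands still between calls to the robot, and variables do not carry over. Pictures are saved under pics/ and viewed, and the job is handed in when it is done.

Besides the shell and the picture viewer there is one more tool, called after "Call:" in YAML: its name, and indented under it one key for each argument. play_rows: Moves the arm, as the interface text tells. Its arguments: {"type":"object","properties":{"moves":{"type":"array","items":{"type":"number"}}},"required":["moves"]}

```bash
mkdir -p pics; ls
python3 - <<'E'
from plant import bot
import cv2
o=bot.get_obs()
for k,v in o.items(): print(k,v)
for n in ["scene","top"]:
    c=bot.capture(n); cv2.imwrite(f"pics/{n}0.png",c["color"][:,:,::-1])
    print(n,c["fx"],c["cx"],c["cy"],c["world_to_cam"].round(3).tolist())
E
```

```text
pics
time 0.0
joint_positions [-1.31801146e+00  3.42760226e-01  1.52501648e+00  1.77781524e-05
  1.27541095e+00 -1.46000460e-01]
dq [ 0.00048352 -0.00062815 -0.0006025   0.00122     0.00111767 -0.00070542]
tau [ 8.18914286e-04 -4.31237590e+01 -2.44215095e+01  7.18236342e-02
  5.59822388e-02 -1.62210345e-04]
tool_pos [ 203.78714164 -483.42687997  248.02566867]
tcp_rot [-3.14001709e+00 -2.48863653e-04  3.98779941e-01]
contact_force [-0.98276827 -0.03614374 -0.05369274]
moment [-0.00993148 -0.01636584 -0.00723229]
grip_width 91.87924521045964
scene 428.02365750708896 252.0717119681066 191.9725830001584 [[-0.746, -0.665, -0.005, 530.365], [-0.353, 0.402, -0.845, 244.565], [0.564, -0.629, -0.535, 868.503], [0.0, 0.0, 0.0, 1.0]]
top 411.81631381308335 260.2443489259406 180.94138097201886 [[-0.016, -1.0, -0.001, 148.618], [-0.998, 0.017, -0.056, 632.799], [0.056, 0.001, -0.998, 1283.382], [0.0, 0.0, 0.0, 1.0]]
```

View pics/scene0.png

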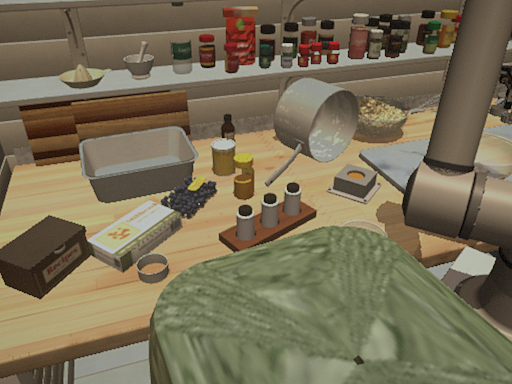

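View pics/top0.png

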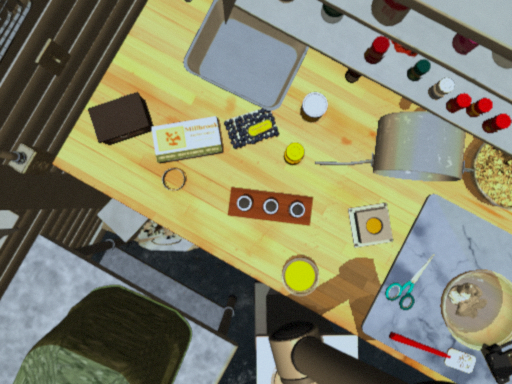

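The scene view shows the three tins on the board at about (245,222), (270,210) and (292,199), the stand at (355,182), and the yellow jar at (244,175) behind the board. In the top view the lids are at (245,203), (270,206) and (297,209), the plate is at (375,226) and the pastry ring is at (175,180). Next I'll measure them by ray casting.

```bash
cat > h.py <<'E'
import numpy as np,cv2
from plant import bot
from scipy.spatial.transform import Rotation as R
def Tcw(c,obs=None):
    if "world_to_cam" in c: return np.linalg.inv(c["world_to_cam"])
    T=np.eye(4);T[:3,:3]=R.from_euler('xyz',obs["tcp_rot"]).as_matrix();T[:3,3]=obs["tool_pos"]
    return T@c["T_tool_cam"]
def ray(c,uv,z,obs=None):
    T=Tcw(c,obs); uv=np.atleast_2d(uv).astype(float)
    d=np.c_[(uv[:,0]-c["cx"])/c["fx"],(uv[:,1]-c["cy"])/c["fy"],np.ones(len(uv))]@T[:3,:3].T
    return T[:3,3]+d*((z-T[2,3])/d[:,2])[:,None]
def st():
    o=bot.get_obs();print("t",round(o["time"],2),"p",o["tool_pos"].round(1),"rpy",o["tcp_rot"].round(4),"F",o["contact_force"].round(2),"w",round(o["grip_width"],1));return o
E
python3 - <<'E'
from h import *
c=bot.capture("top"); im=c["color"]; 
print(im[206,270],im[203,245],im[206,262],im[226,375],im[240,365],im[206,256])
cv2.imwrite("pics/topz.png",cv2.resize(im[130:260,160:400,::-1],None,fx=3.3,fy=3.3,interpolation=cv2.INTER_NEAREST))
h=cv2.cvtColor(im,cv2.COLOR_RGB2HSV)
def comps(m,lo,hi,z,name):
    n,l,s,ce=cv2.connectedComponentsWithStats(m.astype(np.uint8))
    for i in range(1,n):
        if lo<s[i,4]<hi and 150<ce[i][0]<420 and 120<ce[i][1]<270: print(name,ce[i].round(1),s[i],ray(c,ce[i],z).round(1))
comps(h[...,2]<60,30,300,90,"lid")
comps((h[...,0]<22)&(h[...,1]>200)&(h[...,2]>150),60,600,40,"orange")
comps((h[...,0]<15)&(h[...,1]>100)&(h[...,2]<190),300,5000,22,"board")
comps((h[...,0]>22)&(h[...,0]<35)&(h[...,1]>200),80,900,125,"jar")
E
```

```text
[68 65 57] [68 65 59] [108  64  44] [201 158   0] [178 170 151] [131  62  26]
lid [239.  124.6] [236 118   6  14  48] [[801.8 199.1  90. ]]
lid [357.1 227.3] [355 213   6  29  42] [[ 488.6 -146.6   90. ]]
board [269.6 205.7] [ 228  187   84   38 1678] [[556.7 110.2  22. ]]
jar [259.9 127.6] [249 120  22  16 176] [[785.1 136.4 125. ]]
jar [293.6 152.6] [284 143  20  21 307] [[710.   39.8 125. ]]
jar [373.4 225.4] [367 219  14  14 153] [[ 495.5 -185.6  125. ]]
```

View pics/topz.png

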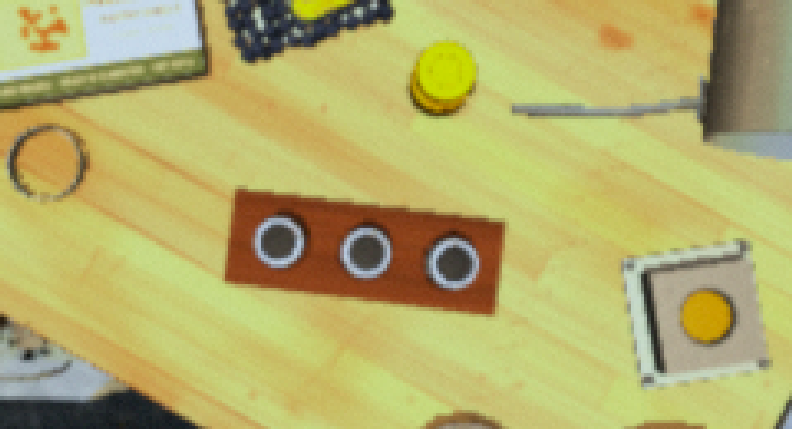

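Run:
```python
from h import *
c=bot.capture("top"); im=c["color"]; h=cv2.cvtColor(im,cv2.COLOR_RGB2HSV)
m=np.zeros(im.shape[:2],np.uint8); m[185:228,226:314]=1
b=((h[...,0]<15)&(h[...,1]>100)&(h[...,2]<190)&(m>0)).astype(np.uint8)
cn=max(cv2.findContours(b,cv2.RETR_EXTERNAL,cv2.CHAIN_APPROX_NONE)[0],key=cv2.contourArea)
r=cv2.minAreaRect(cn); q=ray(c,cv2.boxPoints(r),22); print("board",r,q.round(1)[:,:2].tolist(),q.mean(0))
d=((h[...,1]<110)&(m>0)).astype(np.uint8)
n,l,s,ce=cv2.connectedComponentsWithStats(d)
for i in range(1,n):
    if s[i,4]>40: print(ce[i],s[i],ray(c,ce[i],88).round(1))
o=((h[...,0]<30)&(h[...,1]>200)).astype(np.uint8); o[:215]=0;o[240:]=0;o[:,:360]=0;o[:,390:]=0
n,l,s,ce=cv2.connectedComponentsWithStats(o)
for i in range(1,n):
    if s[i,4]>40: print("well",ce[i],s[i],ray(c,ce[i],50).round(1),2*np.sqrt(s[i,4]/np.pi)*1283/411)
print("ring",ray(c,[160+48/3.3,130+163/3.3],15))
```

```text
board ((269.8482360839844, 205.73574829101562), (81.75422668457031, 28.209125518798828), 7.001267910003662) [[530.5, 242.4], [618.1, 230.5], [582.6, -24.1], [495.2, -11.3]] [556.5929546  109.38871746  22.        ]
[253.46456693 186.65354331] [229 185  44   6 127] [[614.5 158.6  88. ]]
[304.51190476 188.91666667] [289 185  25  12 168] [[605.2   6.4  88. ]]
[244.         202.59708738] [236 195  17  16 206] [[567.4 187.6  88. ]]
[270.39613527 205.9468599 ] [263 198  16  17 207] [[556.1 109.1  88. ]]
[296.59534884 209.15813953] [289 201  16  17 215] [[545.3  31.3  88. ]]
[298.40816327 223.62585034] [278 210  36  18 147] [[502.3  26.8  88. ]]
[236.49166667 222.125     ] [226 214  25  14 240] [[509.8 210.7  88. ]]
well [373.66857143 225.25142857] [367 218  15  15 175] [[ 491.8 -206.9   50. ]] 46.59710313509665
ring [[644.72506782 409.55281725  15.        ]]
```

Call:
play_rows:
  moves: [0,15,-10,0,-4,0,45,-30,0,-11,0,78,-52,0,-18,0,111,-74,0,-25,0,144,-96,0,-32,0,177,-118,0,-39,0,210,-140,0,-46,0,243,-162,0,-53]

```text
time: 0.87
tool_pos: [365.5, -238.4, 248.8]
tcp_rot: [3.141, 0.0, 1.329]
contact_force: [-0.5, -0.6, -0.4]
grip_width: 91.5
```

```bash
cat >> h.py <<'E'
def to(x,y,z=None,yawdeg=82,o=None):
    o=o or st(); yaw=o["tcp_rot"][2]; d=np.array([x,y])-o["tool_pos"][:2]; c,s=np.cos(yaw),np.sin(yaw)
    print("tool shift x %.1f y %.1f z %s turn %.2f"%(d@[c,s],d@[s,-c],None if z is None else round(o["tool_pos"][2]-z,1),-(yawdeg-np.degrees(yaw))))
E
python3 -c "
from h import *
to(545,31,200)"
```

```text
t 0.87 p [ 365.5 -238.4  248.8] rpy [3.1414e+00 2.0000e-04 1.3295e+00] F [-0.53 -0.63 -0.43] w 91.5
tool shift x 304.5 y 109.9 z 48.8 turn -5.83
```

Call:
play_rows:
  moves: [0,36,13,0,-1,0,74,27,0,-2,0,112,40,5,-3,0,150,54,15,-4,0,188,68,25,-5,0,226,82,35,-6,0,264,95,42,-6,0,290,105,48,-6]

```text
time: 1.53
tool_pos: [538.6, 18.6, 199.8]
tcp_rot: [-3.141, -0.001, 1.43]
contact_force: [-0.6, -0.3, 0.5]
grip_width: 92.2
```

Call:
play_rows:
  moves: [0,14,5,0,0,0,14,5,0,0,0,14,5,0,0]

```text
time: 1.78
tool_pos: [544.4, 29.0, 200.2]
tcp_rot: [-3.141, 0.0, 1.43]
contact_force: [0.1, -0.8, -0.4]
grip_width: 92.3
```

Run:
```python
from h import *
o=st(); c=bot.capture("wrist"); cv2.imwrite("pics/w1.png",c["color"][:,:,::-1])
print(c["T_tool_cam"].round(3).tolist(),c["fx"])
T=np.linalg.inv(Tcw(c,o))
for p in [(545.3,31.3,100),(556,109,100),(567,188,100),(567,188,22)]:
    q=T@np.r_[p,1]; print(p,(q[:2]/q[2]*c["fx"]+[c["cx"],c["cy"]]).round())
```

```text
t 1.78 p [544.4  29.  200.2] rpy [-3.1406e+00  5.0000e-04  1.4304e+00] F [ 0.1  -0.79 -0.44] w 92.3
[[0.0, -0.969, -0.249, 66.448], [1.0, 0.0, -0.001, -0.737], [0.001, -0.249, 0.969, -134.677], [0.0, 0.0, 0.0, 1.0]] 269.4424377480855
(545.3, 31.3, 100) [255. 198.]
(556, 109, 100) [255. 106.]
(567, 188, 100) [255.  -4.]
(567, 188, 22) [255.  31.]
```

View pics/w1.png

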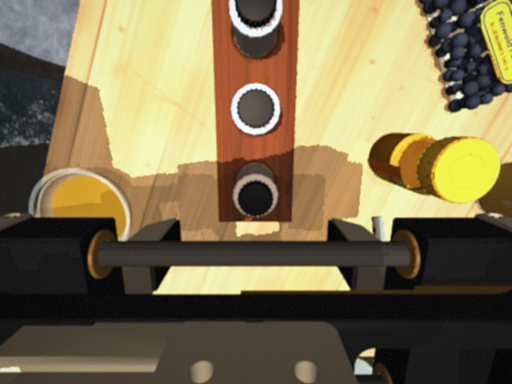

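The wrist view shows the right lid at (255,198) and the middle lid at (255,108). Both match the prediction from the top camera to within about 2 px.

Run:
```python
from h import *
o=st(); c=bot.capture("wrist"); im=c["color"]
h=cv2.cvtColor(im,cv2.COLOR_RGB2HSV)
m=((h[...,2]<100)).astype(np.uint8); 
m[:, :230]=0; m[:,285:]=0; m[218:]=0; 
m[135:165]=0
n,l,s,ce=cv2.connectedComponentsWithStats(m)
for i in range(1,n):
    if s[i,4]>300: print(ce[i].round(1),s[i],ray(c,ce[i],100,o).round(1))
for row in (198,108): print(h[row,225:290:2,2])
print(h[75:225:3,255,2])
print("manual",ray(c,[[255,198],[255,108.5]],100,o).round(1))
to(545.3,31.3,68)
```

```text
t 1.83 p [544.2  28.2 200.5] rpy [-3.1409e+00  5.0000e-04  1.4291e+00] F [-0.03  0.14 -0.19] w 91.6
[255.3  11. ] [235   0  41  27 870] [[565.8 177.3 100. ]]
[259.7  41.9] [ 231   21   53   38 1075] [[566.2 155.6 100. ]]
[256.  106.9] [ 237   88   37   39 1001] [[556.6 107.8 100. ]]
[257.5 191.5] [ 230  165   55   53 2326] [[547.8  35.7 100. ]]
[ 70  68  72  70 124 175 124  21  22  26  20  23  21  22  24  23  22  25
  22  21  21  26  20  18 118 181 123  64  74  87  81  74  74]
[171 172 167 230 254 255 156  92 101 101 102  98 100  97  99  95  94  92
  90  88  84  81  84  72  61 246 255 228 117 176 167 148 146]
[180 178 184 255 207  81  88  93  94  93  97  95  95  96  92  93  89  84
 255 252 132 178 181 184 183 181 181 182  85  79  75  76  77 180 180  46
  22  28  28  26  23  23  19  22  17  19  20  77  72 243]
manual [[544.8  30.  100. ]
 [555.6 106.6 100. ]]
t 1.88 p [544.1  27.8 200.7] rpy [-3.1412e+00  5.0000e-04  1.4281e+00] F [ 1.07 -0.62  0.55] w 91.9
tool shift x 3.7 y 0.7 z 132.7 turn -0.18
```

Call:
play_rows:
  moves: [0,3,0,15,0,0,3,0,45,0,0,3,0,80,0,0,3,0,110,0,0,3,0,125,0,0,3,0,133,0,0,3,0,133,0,0,3,0,133,0]

```text
time: 2.55
tool_pos: [545.4, 30.7, 68.5]
tcp_rot: [3.141, 0.0, 1.427]
contact_force: [-0.1, -0.5, 0.5]
grip_width: 92.0
```

Call:
play_rows:
  moves: [255,0,0,0,0,255,0,0,0,0,255,0,0,0,0,255,0,0,0,0,255,0,0,0,0,255,0,0,0,0]

```text
time: 3.05
tool_pos: [545.1, 31.5, 68.0]
tcp_rot: [3.141, 0.0, 1.429]
contact_force: [0.6, 0.4, -0.6]
grip_width: 56.0
```

Call:
play_rows:
  moves: [255,0,0,0,0,255,0,0,0,0,255,0,0,0,0,255,0,0,0,0,255,0,0,0,0]

```text
time: 3.47
tool_pos: [545.4, 31.5, 67.8]
tcp_rot: [3.141, 0.0, 1.429]
contact_force: [1.6, 0.2, 0.8]
grip_width: 43.2
```

Call:
play_rows:
  moves: [255,0,0,-2,0,255,0,0,-5,0,255,0,0,-8,0,255,0,0,-8,0,255,0,0,-8,0,255,0,0,-8,0]

```text
time: 3.97
tool_pos: [544.8, 31.5, 75.6]
tcp_rot: [-3.141, 0.0, 1.429]
contact_force: [-0.5, -0.7, -3.2]
grip_width: 43.8
```

Run:
```python
from h import *
for i in range(6):
    o=st(); c=bot.capture("wrist")
cv2.imwrite("pics/w2.png",c["color"][:,:,::-1])
```

```text
t 3.97 p [544.8  31.5  75.6] rpy [-3.1412e+00  1.0000e-04  1.4286e+00] F [-0.47 -0.74 -3.22] w 43.8
t 4.02 p [544.8  31.5  75.6] rpy [-3.1412e+00  1.0000e-04  1.4286e+00] F [-0.19 -0.14 -3.46] w 43.0
t 4.07 p [544.8  31.5  75.5] rpy [-3.1412e+00  1.0000e-04  1.4285e+00] F [-0.23  0.03 -3.85] w 43.6
t 4.12 p [544.8  31.5  75.6] rpy [-3.1412e+00  1.0000e-04  1.4285e+00] F [-0.42  0.24 -3.4 ] w 43.5
t 4.17 p [544.9  31.5  75.6] rpy [-3.1413e+00  1.0000e-04  1.4286e+00] F [ 0.38 -0.18 -3.42] w 43.3
t 4.22 p [544.9  31.5  75.6] rpy [-3.1414e+00  1.0000e-04  1.4285e+00] F [-1.05  0.99 -3.47] w 43.2
```

View pics/w2.png

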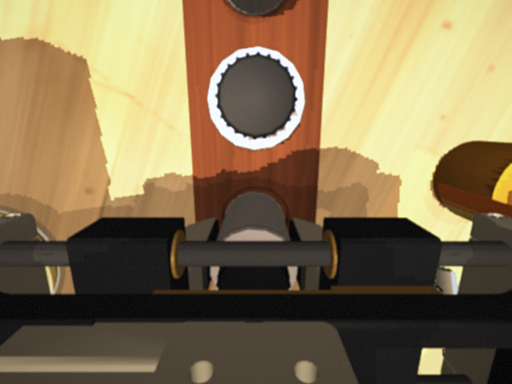

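The wrist view shows the tin held between the pads and lifted, with the middle lid at (255,98). The load is about 3.5 N, so this tin is full and I'll set it back.

Call:
play_rows:
  moves: [255,0,0,3,0,255,0,0,6,0,255,0,0,8,0,255,0,0,8,0,0,0,0,8,0,0,0,0,8,0,0,0,0,8,0,0,0,0,8,0]

```text
time: 4.93
tool_pos: [545.2, 31.4, 67.8]
tcp_rot: [3.141, 0.0, 1.429]
contact_force: [-0.5, 0.4, 0.2]
grip_width: 65.7
```

Call:
play_rows:
  moves: [0,0,0,0,0,0,0,0,0,0,0,0,0,0,0,0,0,0,0,0,0,0,0,0,0,0,0,0,0,0]

```text
time: 5.43
tool_pos: [545.0, 31.5, 67.7]
tcp_rot: [3.142, 0.0, 1.429]
contact_force: [0.5, -0.0, -0.5]
grip_width: 91.6
```

Run:
```python
from h import *
to(556.3,108.8,68)
```

```text
t 5.43 p [545.   31.5  67.7] rpy [3.1416e+00 1.0000e-04 1.4285e+00] F [ 0.45 -0.   -0.55] w 91.6
tool shift x 78.2 y 0.2 z -0.3 turn -0.15
```

Call:
play_rows:
  moves: [0,2,0,-6,0,0,15,0,-8,0,0,38,0,-8,0,0,62,0,-8,0,0,76,0,-8,0,0,78,0,-4,0,0,78,0,0,0,255,78,0,0,0]

```text
time: 6.1
tool_pos: [555.3, 108.4, 66.6]
tcp_rot: [-3.14, 0.001, 1.429]
contact_force: [0.3, -0.5, 0.4]
grip_width: 88.8
```

Call:
play_rows:
  moves: [255,0,0,0,0,255,0,0,0,0,255,0,0,0,0,255,0,0,0,0,255,0,0,0,0,255,0,0,0,0,255,0,0,0,0,255,0,0,0,0]

```text
time: 6.77
tool_pos: [556.2, 108.6, 67.8]
tcp_rot: [3.141, 0.0, 1.429]
contact_force: [0.3, -0.1, 0.2]
grip_width: 43.4
```

Call:
play_rows:
  moves: [255,0,0,0,0,255,0,0,0,0,255,0,0,-2,0,255,0,0,-5,0,255,0,0,-8,0,255,0,0,-8,0,255,0,0,-8,0,255,0,0,-8,0]

```text
time: 7.43
tool_pos: [556.0, 108.7, 75.7]
tcp_rot: [-3.142, 0.0, 1.429]
contact_force: [-0.1, 0.8, -1.5]
grip_width: 43.4
```

Run:
```python
from h import *
for i in range(5):
    o=st(); c=bot.capture("wrist")
cv2.imwrite("pics/w3.png",c["color"][:,:,::-1])
```

```text
t 7.43 p [556.  108.7  75.7] rpy [-3.1416e+00  1.0000e-04  1.4285e+00] F [-0.05  0.85 -1.51] w 43.4
t 7.48 p [555.9 108.7  75.6] rpy [-3.1414e+00  1.0000e-04  1.4286e+00] F [ 0.84 -0.73 -1.22] w 43.7
t 7.53 p [555.9 108.7  75.6] rpy [-3.1414e+00  1.0000e-04  1.4286e+00] F [-0.28 -1.01 -2.05] w 43.7
t 7.58 p [556.  108.7  75.6] rpy [-3.1414e+00  1.0000e-04  1.4285e+00] F [ 0.33  0.61 -1.23] w 43.4
t 7.63 p [556.  108.7  75.6] rpy [-3.1414e+00  2.0000e-04  1.4285e+00] F [ 0.46  0.85 -0.92] w 43.3
```

View pics/w3.png

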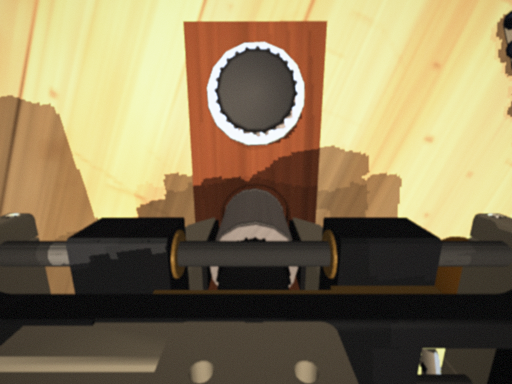

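The load is about 1.4 N, so the middle tin looks like the light one; the wrist view shows it held, with the left lid at (256,92). I'll lift it clear and re-weigh it.

Call:
play_rows:
  moves: [255,0,0,-5,0,255,0,0,-20,0,255,0,0,-45,0,255,0,0,-75,0,255,0,0,-100,0,255,0,0,-113,0,255,0,0,-115,0,255,0,0,-115,0]

```text
time: 8.35
tool_pos: [556.3, 108.7, 191.5]
tcp_rot: [3.14, -0.0, 1.429]
contact_force: [-0.8, -0.3, -1.1]
grip_width: 43.6
```

Run:
```python
from h import *
for i in range(5):
    o=st(); c=bot.capture("top")
cv2.imwrite("pics/t2.png",cv2.resize(c["color"][130:270,180:420,::-1],None,fx=3.3,fy=3.3))
to(491.8,-206.9)
```

```text
t 8.35 p [556.3 108.7 191.5] rpy [ 3.1397e+00 -3.0000e-04  1.4286e+00] F [-0.77 -0.27 -1.13] w 43.6
t 8.4 p [555.7 108.7 190.3] rpy [-3.1411e+00  2.0000e-04  1.4285e+00] F [ 0.99 -0.67 -1.91] w 43.7
t 8.45 p [555.3 108.6 189.5] rpy [-3.1395e+00  5.0000e-04  1.4285e+00] F [-0.78 -0.   -1.84] w 43.6
t 8.5 p [555.2 108.6 189.2] rpy [-3.1389e+00  7.0000e-04  1.4286e+00] F [-0.8   0.13 -1.86] w 43.3
t 8.55 p [555.3 108.6 189.2] rpy [-3.1388e+00  7.0000e-04  1.4285e+00] F [ 0.    0.25 -1.65] w 43.5
t 8.6 p [555.4 108.6 189.3] rpy [-3.1390e+00  6.0000e-04  1.4285e+00] F [ 1.03 -0.21 -1.91] w 43.3
tool shift x -321.4 y -18.2 z None turn -0.15
```

View pics/t2.png

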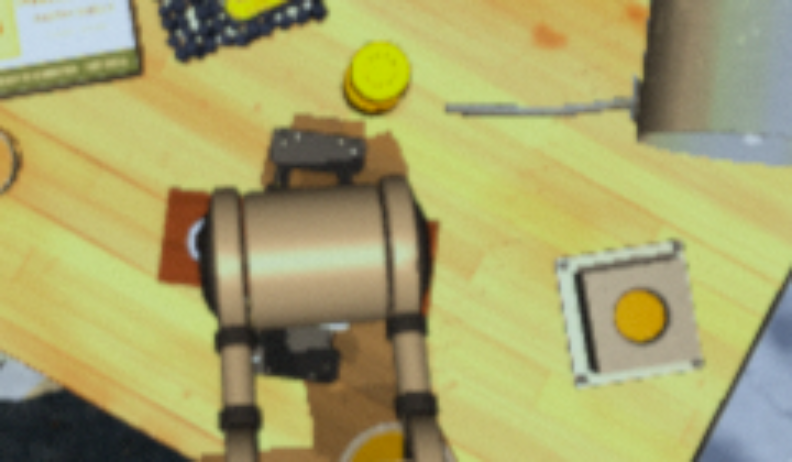

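The re-weigh gives about 1.7 N, so the middle tin is the light one. In the zoomed top view the stand is clear at (640,315). I'll carry the tin past the stand so the wrist camera can see the well.

Call:
play_rows:
  moves: [255,-10,0,0,0,255,-35,-2,0,0,255,-70,-4,0,0,255,-108,-6,0,0,255,-146,-8,0,0,255,-184,-10,0,0,255,-222,-12,0,0,255,-260,-14,0,0]

```text
time: 9.27
tool_pos: [504.1, -148.9, 190.3]
tcp_rot: [-3.141, 0.0, 1.429]
contact_force: [0.1, -0.2, -1.7]
grip_width: 43.1
```

Call:
play_rows:
  moves: [255,-38,-1,0,0,255,-76,-2,0,0,255,-110,-3,0,0,255,-130,-4,0,0,255,-140,-4,0,0,255,-140,-4,0,0,255,-140,-4,0,0,255,-140,-4,0,0]

```text
time: 9.93
tool_pos: [481.6, -283.3, 190.5]
tcp_rot: [-3.141, -0.001, 1.43]
contact_force: [-0.5, 0.5, -1.7]
grip_width: 43.5
```

Run:
```python
from h import *
for i in range(3): o=st(); c=bot.capture("wrist")
im=c["color"]
cv2.imwrite("pics/w4.png",im[:,:,::-1])
h=cv2.cvtColor(im,cv2.COLOR_RGB2HSV)
m=((h[...,0]<30)&(h[...,1]>200)&(h[...,2]>80)).astype(np.uint8)
n,l,s,ce=cv2.connectedComponentsWithStats(m)
for i in range(1,n):
    if s[i,4]>200: print(ce[i].round(1),s[i],ray(c,ce[i],50,o).round(1))
T=np.linalg.inv(Tcw(c,o)); q=T@np.array([491.8,-206.9,50,1]); print(q[:2]/q[2]*c["fx"]+[c["cx"],c["cy"]])
```

```text
t 9.93 p [ 481.6 -283.3  190.5] rpy [-3.1410e+00 -8.0000e-04  1.4296e+00] F [-0.5   0.47 -1.65] w 43.5
t 9.98 p [ 481.8 -283.2  190.6] rpy [-3.1413e+00 -6.0000e-04  1.4302e+00] F [ 0.21 -0.   -1.42] w 43.9
t 10.03 p [ 481.9 -283.2  190.8] rpy [-3.1414e+00 -3.0000e-04  1.4304e+00] F [ 0.15  0.05 -1.56] w 43.6
[250.4 120. ] [ 231   98   47   41 1120] [[ 487.7 -212.7   50. ]]
[253.69767132 113.36834527]
```

View pics/w4.png

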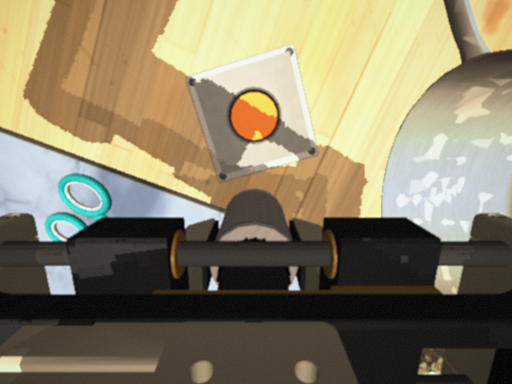

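The wrist view shows the plate in the well at about (254,115), half in shadow, so the colour mask took in too little of it. I'll refine that.

Run:
```python
from h import *
o=st(); c=bot.capture("wrist"); im=c["color"]
cv2.imwrite("pics/w5.png",cv2.resize(im[70:160,205:305,::-1],None,fx=6,fy=6,interpolation=cv2.INTER_CUBIC))
h=cv2.cvtColor(im,cv2.COLOR_RGB2HSV)
m=((h[...,1]>140)&(h[...,0]<35)).astype(np.uint8); w=np.zeros_like(m); cv2.circle(w,(254,115),31,1,-1); m&=w
cn=max(cv2.findContours(m,cv2.RETR_EXTERNAL,cv2.CHAIN_APPROX_NONE)[0],key=cv2.contourArea)
for z in(35,45): 
    e=cv2.minEnclosingCircle(cn); p=ray(c,[e[0]],z,o); print("encl",e,p.round(1))
e=cv2.fitEllipse(cv2.convexHull(cn)); print(e,ray(c,[e[0]],42,o).round(1))
g=((h[...,2]<75)|(m>0)).astype(np.uint8)&w
g=cv2.morphologyEx(g,cv2.MORPH_CLOSE,np.ones((3,3)))
cn=max(cv2.findContours(g,cv2.RETR_EXTERNAL,cv2.CHAIN_APPROX_NONE)[0],key=cv2.contourArea)
e=cv2.fitEllipse(cv2.convexHull(cn)); print("rim",e,ray(c,[e[0]],50,o).round(1))
pts=ray(c,cn[:,0],50,o); print("extent",pts.min(0),pts.max(0))
# flange corners
for uv in[(290,49),(192,81),(222,177),(314,152)]: print(ray(c,[uv],6,o).round(1))
```

```text
t 10.08 p [ 481.9 -283.4  190.8] rpy [ 3.1416e+00 -1.0000e-04  1.4305e+00] F [-0.11 -0.48 -0.82] w 43.6
encl ((253.5, 115.27083587646484), 24.88630485534668) [[ 491.5 -208.3   35. ]]
encl ((253.5, 115.27083587646484), 24.88630485534668) [[ 491.5 -208.7   45. ]]
((253.66567993164062, 115.29869079589844), (47.76296615600586, 49.84147644042969), 179.4369659423828) [[ 491.6 -208.6   42. ]]
rim ((253.3470001220703, 115.23110961914062), (51.08624267578125, 52.21125030517578), 151.8961944580078) [[ 491.3 -208.7   50. ]]
extent [ 466.36162054 -232.78635526   50.        ] [ 515.82633009 -184.83611894   50.        ]
[[ 540.  -145.1    6. ]]
[[ 429.3 -161.9    6. ]]
[[ 444.  -272.9    6. ]]
[[ 556.3 -258.5    6. ]]
```

View pics/w5.png

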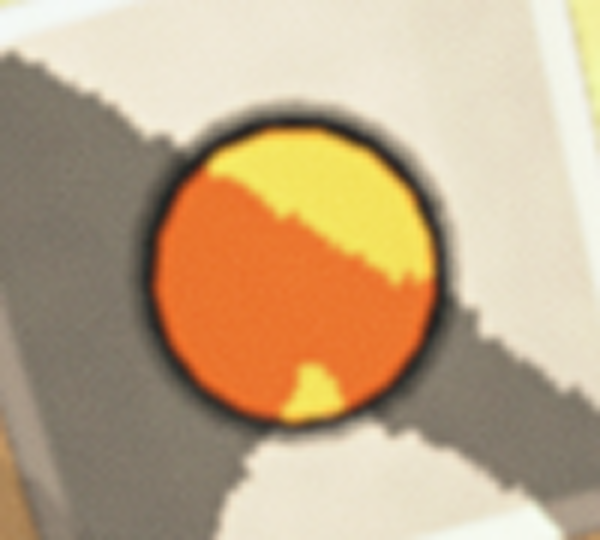

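Run:
```python
from h import *
to(491.7,-207.3,115)
```

```text
t 10.13 p [ 481.9 -283.5  190.8] rpy [ 3.1415 -0.      1.4303] F [ 0.21 -0.33 -1.76] w 43.5
tool shift x 76.8 y -1.0 z 75.8 turn -0.05
```

Call:
play_rows:
  moves: [255,12,0,0,0,255,32,-1,0,0,255,55,-1,0,0,255,72,-1,8,0,255,77,-1,25,0,255,77,-1,45,0,255,77,-1,60,0,255,77,-1,66,0]

```text
time: 10.8
tool_pos: [490.6, -206.3, 122.9]
tcp_rot: [-3.138, -0.001, 1.43]
contact_force: [-0.7, 0.1, -1.8]
grip_width: 43.7
```

Call:
play_rows:
  moves: [255,0,0,3,0,255,0,0,5,0,255,0,0,5,0,255,0,0,5,0]

```text
time: 11.13
tool_pos: [491.9, -208.6, 120.5]
tcp_rot: [3.14, 0.001, 1.428]
contact_force: [0.8, -1.0, -0.6]
grip_width: 43.8
```

Run:
```python
from h import *
o=st(); c=bot.capture("wrist"); cv2.imwrite("pics/w6.png",c["color"][:,:,::-1])
c=bot.capture("scene");cv2.imwrite("pics/s6.png",cv2.resize(c["color"][120:230,280:440,::-1],None,fx=5,fy=5))
for i in range(3): to(491.7,-207.3,115);bot.capture("wrist")
```

```text
t 11.13 p [ 491.9 -208.6  120.5] rpy [3.1402e+00 6.0000e-04 1.4284e+00] F [ 0.8  -0.99 -0.6 ] w 43.8
t 11.23 p [ 491.8 -208.6  120.5] rpy [3.1401e+00 6.0000e-04 1.4283e+00] F [ 0.19  0.15 -2.26] w 43.9
tool shift x 1.3 y -0.3 z 5.5 turn -0.16
t 11.28 p [ 491.7 -208.6  120.4] rpy [3.1404e+00 5.0000e-04 1.4283e+00] F [-0.08  0.05 -1.19] w 43.3
tool shift x 1.3 y -0.2 z 5.4 turn -0.17
t 11.33 p [ 491.7 -208.6  120.2] rpy [3.1406e+00 4.0000e-04 1.4283e+00] F [-0.55  0.63 -0.64] w 43.4
tool shift x 1.3 y -0.1 z 5.2 turn -0.16
```

View pics/s6.png

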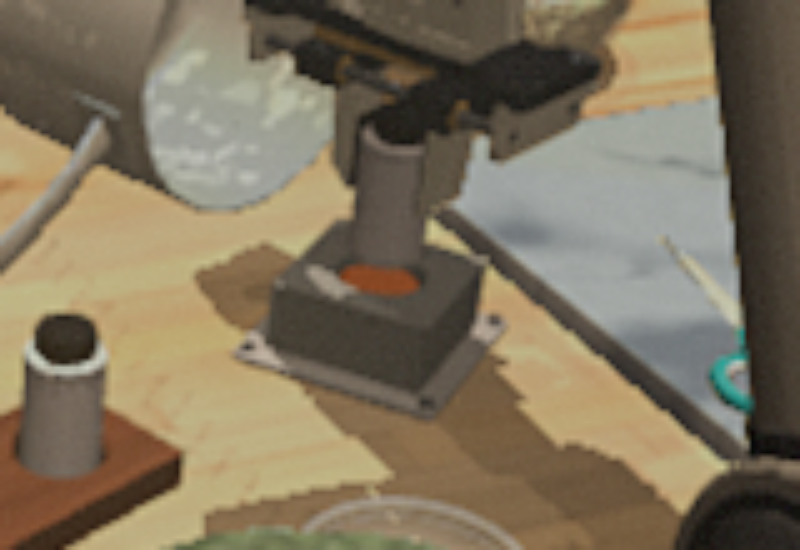

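View pics/w6.png

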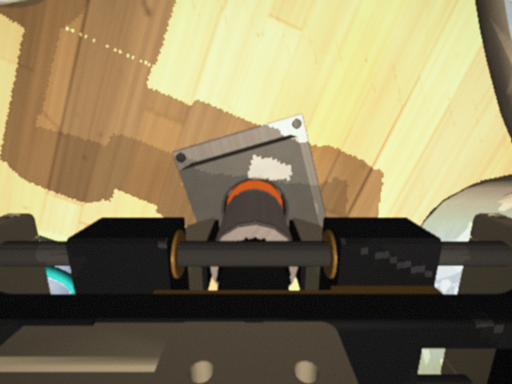

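The scene view puts the tin over the well but possibly a few mm to the right (tin at about 390, well at about 382 in the zoom). I'll check that numerically before going down.

Run:
```python
from h import *
o=st();c=bot.capture("scene");im=c["color"]
W=c["world_to_cam"]
def pr(p): q=W@np.r_[p,1]; return q[:2]/q[2]*[c["fx"],c["fy"]]+[c["cx"],c["cy"]]
v=im.copy(); 
big=cv2.resize(im[140:200,330:390,::-1],None,fx=10,fy=10,interpolation=cv2.INTER_CUBIC)
def draw(cx,cy,z,r,col):
    pts=np.array([(pr([cx+r*np.cos(a),cy+r*np.sin(a),z])-[330,140]+.5)*10 for a in np.linspace(0,6.283,60)]).astype(int)
    cv2.polylines(big,[pts],True,col,1)
draw(491.7,-207.3,50,25.5,(0,255,0)); x,y,z=o["tool_pos"]; draw(x,y,z-57.7,22,(255,0,0)); draw(x,y,z-57.7+75,22,(255,0,0))
cv2.imwrite("pics/s7.png",big)
```

```text
t 11.38 p [ 491.6 -208.5  120.2] rpy [3.1407e+00 4.0000e-04 1.4284e+00] F [ 0.33 -0.41 -1.42] w 43.9
```

View pics/s7.png

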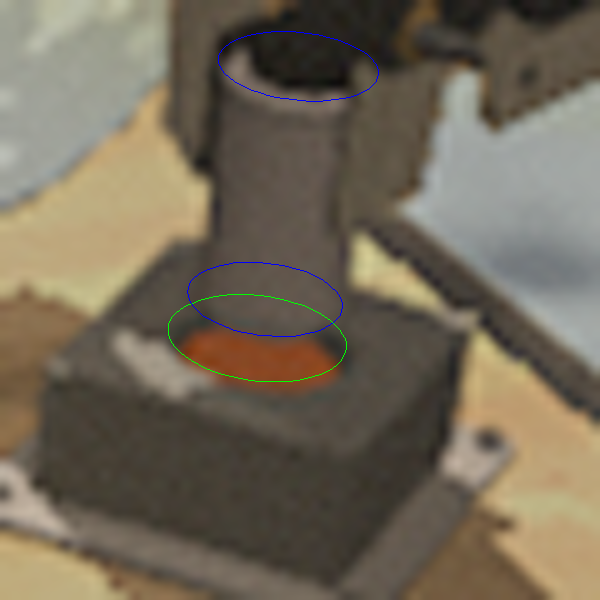

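Run:
```python
from h import *
o=st()
c=bot.capture("wrist");T=np.linalg.inv(c["T_tool_cam"])
for p in[(22,0,57.7),(0,-22,57.7),(0,22,57.7),(22,0,-17.3)]:
    q=T@np.r_[p,1]; print("pred",p,(q[:2]/q[2]*c["fx"]+[c["cx"],c["cy"]]).round(1))
cv2.imwrite("pics/w8.png",cv2.resize(c["color"][160:300,190:320,::-1],None,fx=5,fy=4.2,interpolation=cv2.INTER_CUBIC))
for nm in("w2","w3","w4"):
    im=cv2.imread(f"pics/{nm}.png"); g=cv2.cvtColor(im,cv2.COLOR_BGR2HSV); print(nm,[tuple(x) for x in g[182:204,255]])
s=bot.capture("scene"); hh=s["color"]
for r in range(151,170,3): print(r,hh[r,345:372].astype(int).sum(1))
```

```text
t 11.43 p [ 491.5 -208.5  120. ] rpy [3.1410e+00 3.0000e-04 1.4283e+00] F [ 0.96  0.46 -0.85] w 43.5
pred (22, 0, 57.7) [254.7 187. ]
pred (0, -22, 57.7) [225.5 215.5]
pred (0, 22, 57.7) [283.9 215.5]
pred (22, 0, -17.3) [255.3 223.5]
w2 [(np.uint8(8), np.uint8(171), np.uint8(79)), (np.uint8(8), np.uint8(178), np.uint8(76)), (np.uint8(9), np.uint8(179), np.uint8(77)), (np.uint8(9), np.uint8(178), np.uint8(73)), (np.uint8(8), np.uint8(169), np.uint8(65)), (np.uint8(10), np.uint8(180), np.uint8(58)), (np.uint8(9), np.uint8(166), np.uint8(69)), (np.uint8(10), np.uint8(181), np.uint8(72)), (np.uint8(9), np.uint8(175), np.uint8(73)), (np.uint8(10), np.uint8(123), np.uint8(77)), (np.uint8(11), np.uint8(69), np.uint8(81)), (np.uint8(12), np.uint8(56), np.uint8(82)), (np.uint8(9), np.uint8(48), np.uint8(75)), (np.uint8(11), np.uint8(48), np.uint8(74)), (np.uint8(12), np.uint8(50), np.uint8(77)), (np.uint8(12), np.uint8(57), np.uint8(76)), (np.uint8(11), np.uint8(58), np.uint8(75)), (np.uint8(11), np.uint8(47), np.uint8(76)), (np.uint8(12), np.uint8(59), np.uint8(74)), (np.uint8(10), np.uint8
[... 2168 characters left out ...]
4 253 238]
154 [482 459 345 228 228 148 135 208 218 227 233 242 252 250 252 261 264 266
 223 198 247 243 241 246 241 239 236]
157 [489 491 503 466 310 105 153 207 214 235 232 250 254 255 260 265 263 246
 212 212 243 249 238 238 258 241 221]
160 [488 487 486 498 510 433 160 211 232 239 248 242 257 268 257 264 265 219
 187 247 249 240 253 239 281 410 497]
163 [489 476 423 424 405 319 190 223 232 247 245 246 249 265 257 262 265 239
 230 234 313 329 189 202 222 235 225]
166 [257 197 201 223 223 200 212 231 235 242 253 251 260 263 271 262 262 258
 239 242 434 541 531 498 439 364 162]
169 [222 240 229 222 210 210 225 234 243 259 256 253 260 264 266 260 254 246
 241 215 218 235 297 382 424 469 518]
```

View pics/w8.png

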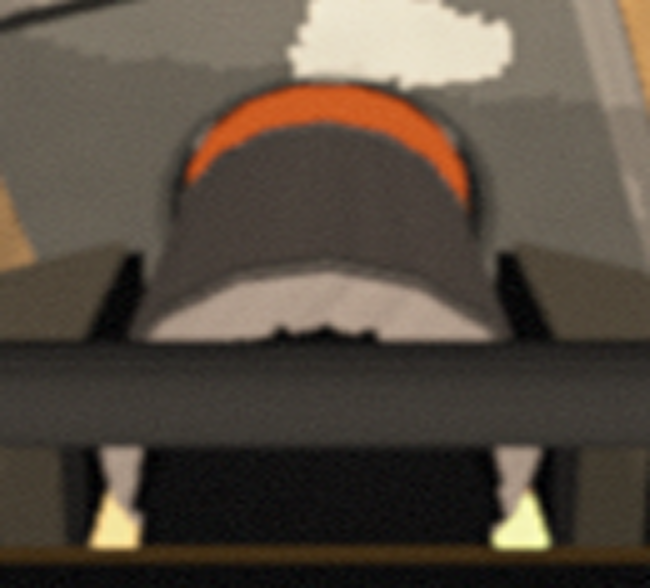

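Run:
```python
from h import *
o=st(); c=bot.capture("wrist"); T=c["T_tool_cam"]
def tr(uv,zt):
    d=T[:3,:3]@np.array([(uv[0]-c["cx"])/c["fx"],(uv[1]-c["cy"])/c["fy"],1]); return T[:3,3]+d*(zt-T[2,3])/d[2]
m=o["tool_pos"][2]-50
print("rim far",tr((255,160+80/4.2),m),"L",tr((190+178/5,160+215/4.2),m),"R",tr((190+482/5,160+215/4.2),m))
print("foot far",tr((255,160+122/4.2),57.7))
```

```text
t 11.53 p [ 491.5 -208.4  119.9] rpy [3.1413e+00 2.0000e-04 1.4284e+00] F [-0.21 -0.41 -1.48] w 44.0
rim far [25.51912527  0.23293978 69.88783682] L [ -0.58524884 -23.16938016  69.88783682] R [-0.56583729 25.30176734 69.88783682]
foot far [20.4832648  0.1861655 57.7      ]
```

The wrist view shows the foot lined up with the well, about 1.5 mm short along tool x and with negligible tilt. The tilt seen in the scene view looks like a low-resolution artefact. I'll correct by 1.5 mm and go down slowly.

Call:
play_rows:
  moves: [255,1.5,0,1,0,255,1.5,0,4,0,255,1.5,0,7,0,255,1.5,0,9,0,255,1.5,0,11,0,255,1.5,0,12,0,255,1.5,0,13,0,255,1.5,0,13,0]

```text
time: 12.25
tool_pos: [491.6, -206.8, 106.5]
tcp_rot: [-3.141, -0.0, 1.429]
contact_force: [-0.4, 0.1, -1.8]
grip_width: 43.3
```

Call:
play_rows:
  moves: [255,0,0,0.5,0,255,0,0,1,0,255,0,0,1.5,0,255,0,0,2,0,255,0,0,2,0,255,0,0,2,0]

```text
time: 12.75
tool_pos: [491.7, -206.9, 104.7]
tcp_rot: [3.142, 0.0, 1.429]
contact_force: [0.6, 0.3, -1.6]
grip_width: 43.7
```

Call:
play_rows:
  moves: [255,0,0,0.5,0,255,0,0,1,0,255,0,0,1.5,0,255,0,0,2,0,255,0,0,2,0,255,0,0,2,0]

```text
time: 13.25
tool_pos: [491.6, -206.9, 102.7]
tcp_rot: [-3.142, 0.0, 1.429]
contact_force: [-0.2, 0.8, -2.2]
grip_width: 43.5
```

Call:
play_rows:
  moves: [255,0,0,0.5,0,255,0,0,1,0,255,0,0,1.5,0,255,0,0,2,0,255,0,0,2.5,0,255,0,0,3,0,255,0,0,3,0,255,0,0,3,0]

```text
time: 13.92
tool_pos: [491.6, -206.9, 99.7]
tcp_rot: [-3.142, 0.0, 1.428]
contact_force: [-0.8, -0.6, -2.3]
grip_width: 43.5
```

Call:
play_rows:
  moves: [255,0,0,0.5,0,255,0,0,1,0,255,0,0,1.5,0,255,0,0,2,0,255,0,0,2.5,0,255,0,0,3,0,255,0,0,3,0,255,0,0,3,0]

```text
time: 14.58
tool_pos: [491.7, -206.9, 96.8]
tcp_rot: [3.141, 0.0, 1.429]
contact_force: [-0.1, 0.1, 2.9]
grip_width: 43.3
```

Call:
play_rows:
  moves: [255,0,0,0.5,0,255,0,0,1,0,255,0,0,1.5,0,255,0,0,2,0,255,0,0,2.5,0,255,0,0,3,0,255,0,0,3,0,255,0,0,3,0]

```text
time: 15.25
tool_pos: [491.7, -206.9, 93.6]
tcp_rot: [3.142, 0.0, 1.429]
contact_force: [0.7, -0.2, 1.1]
grip_width: 43.6
```

Call:
play_rows:
  moves: [255,0,0,0.5,0,255,0,0,1,0,255,0,0,1.5,0,255,0,0,2,0,255,0,0,2.5,0,255,0,0,3,0]

```text
time: 15.75
tool_pos: [491.7, -206.9, 90.7]
tcp_rot: [3.141, 0.0, 1.428]
contact_force: [-0.5, -0.2, 3.8]
grip_width: 43.3
```

Call:
play_rows:
  moves: [255,0,0,0.5,0,255,0,0,1,0,255,0,0,1.5,0,255,0,0,2,0,255,0,0,2.5,0]

```text
time: 16.17
tool_pos: [491.7, -206.9, 88.2]
tcp_rot: [3.141, 0.0, 1.429]
contact_force: [0.0, -0.1, 3.1]
grip_width: 44.0
```

Call:
play_rows:
  moves: [255,0,0,0.5,0,255,0,0,1,0,255,0,0,1.5,0]

```text
time: 16.42
tool_pos: [491.7, -206.9, 87.1]
tcp_rot: [3.141, 0.0, 1.429]
contact_force: [-0.3, 1.2, 9.2]
grip_width: 43.7
```

Call:
play_rows:
  moves: [255,0,0,0.5,0,255,0,0,1,0,255,0,0,1,0]

```text
time: 16.67
tool_pos: [491.8, -206.9, 86.7]
tcp_rot: [3.141, 0.0, 1.429]
contact_force: [-2.4, 1.2, 13.7]
grip_width: 43.6
```

Run:
```python
from h import *
for i in range(4): o=st(); c=bot.capture("wrist")
cv2.imwrite("pics/w9.png",c["color"][:,:,::-1])
c=bot.capture("scene");cv2.imwrite("pics/s9.png",cv2.resize(c["color"][120:230,280:440,::-1],None,fx=5,fy=5))
```

```text
t 16.67 p [ 491.8 -206.9   86.7] rpy [3.1409e+00 4.0000e-04 1.4286e+00] F [-2.45  1.19 13.68] w 43.6
t 16.72 p [ 491.7 -206.9   86.8] rpy [3.1410e+00 5.0000e-04 1.4287e+00] F [-2.42  0.61 13.09] w 43.4
t 16.77 p [ 491.8 -206.9   86.8] rpy [3.1409e+00 5.0000e-04 1.4287e+00] F [-2.82  0.73 12.34] w 43.4
t 16.82 p [ 491.8 -206.9   86.8] rpy [3.1409e+00 5.0000e-04 1.4287e+00] F [-2.94  1.34 12.23] w 43.5
```

View pics/s9.png

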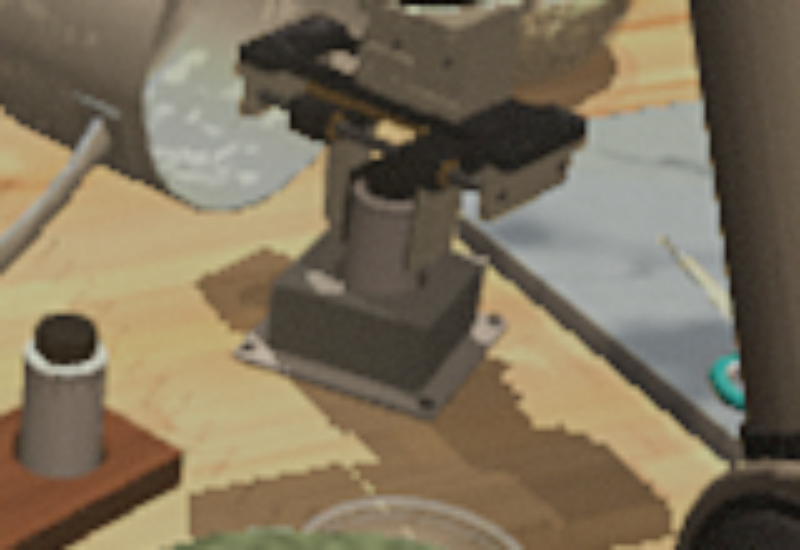

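View pics/w9.png

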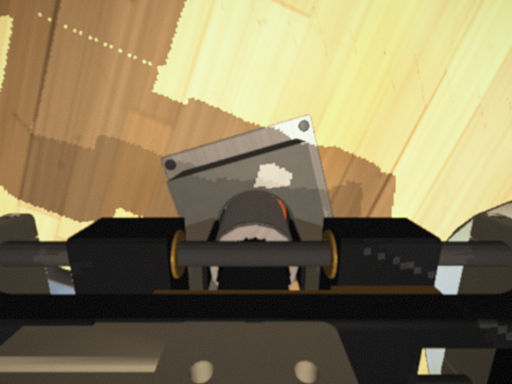

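Run:
```python
import cv2
a=cv2.imread("pics/w9.png");cv2.imwrite("pics/w9z.png",cv2.resize(a[160:300,190:320],None,fx=5,fy=4.2,interpolation=cv2.INTER_CUBIC))
a=cv2.imread("pics/s9.png");cv2.imwrite("pics/s9z.png",cv2.resize(a[150:350,230:510],None,fx=2.8,fy=2.8,interpolation=cv2.INTER_CUBIC))
```

```text
(no output)
```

View pics/w9z.png

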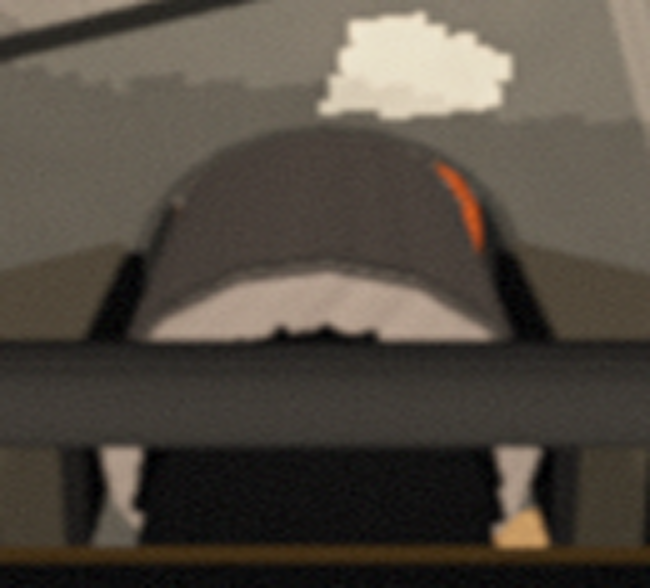

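View pics/s9z.png

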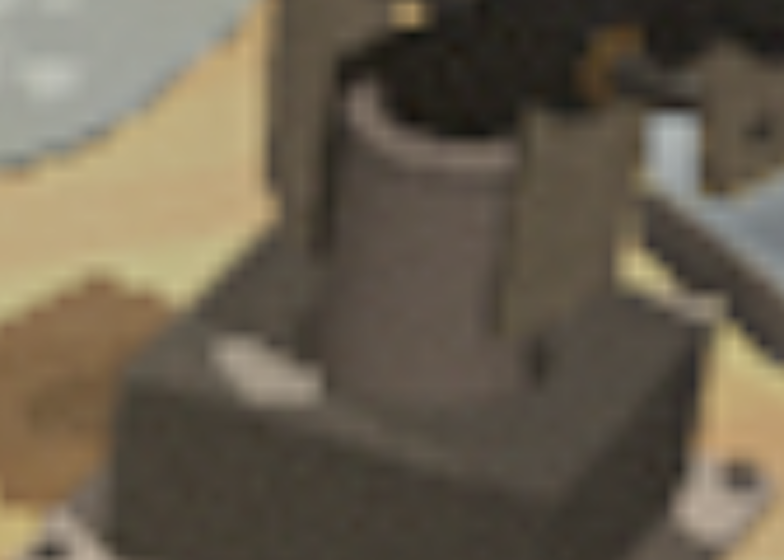

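Call:
play_rows:
  moves: [255,0,-0.5,0,0,255,0,-1,0,0,255,0,-1,0,0,255,0,-1,0,0]

```text
time: 17.25
tool_pos: [491.6, -207.0, 86.9]
tcp_rot: [3.139, 0.001, 1.428]
contact_force: [0.9, 2.2, 10.2]
grip_width: 43.5
```

Run:
```python
from h import *
for i in range(4): o=st(); print(o["moment"].round(2)); c=bot.capture("wrist")
```

```text
t 17.25 p [ 491.6 -207.    86.9] rpy [3.1390e+00 7.0000e-04 1.4285e+00] F [ 0.85  2.22 10.22] w 43.5
[0.28 0.02 0.05]
t 17.3 p [ 491.6 -206.9   86.9] rpy [3.1390e+00 7.0000e-04 1.4285e+00] F [-0.66  1.43 11.33] w 43.9
[ 0.24  0.02 -0.05]
t 17.35 p [ 491.5 -206.9   86.9] rpy [3.1390e+00 7.0000e-04 1.4285e+00] F [ 0.42  1.59 10.78] w 43.6
[ 0.3   0.   -0.01]
t 17.4 p [ 491.6 -206.9   86.9] rpy [3.1390e+00 7.0000e-04 1.4285e+00] F [-0.39  1.63 11.24] w 43.4
[ 0.26  0.04 -0.  ]
```

Call:
play_rows:
  moves: [255,0,0,0.3,0,255,0,0,0.6,0,255,0,0,0.6,0]

```text
time: 17.7
tool_pos: [491.6, -207.0, 86.6]
tcp_rot: [3.139, 0.001, 1.429]
contact_force: [-0.5, 2.1, 14.3]
grip_width: 43.6
```

Call:
play_rows:
  moves: [255,0,0,0.2,0,255,0,0,0.4,0,255,0,0,0.4,0]

```text
time: 17.95
tool_pos: [491.6, -207.0, 86.4]
tcp_rot: [3.139, 0.001, 1.429]
contact_force: [-1.1, 2.1, 15.9]
grip_width: 43.2
```

Run:
```python
from h import *
for i in range(4): o=st(); print(o["moment"].round(2)); c=bot.capture("wrist")
```

```text
t 17.95 p [ 491.6 -207.    86.4] rpy [3.1388e+00 9.0000e-04 1.4286e+00] F [-1.09  2.15 15.86] w 43.2
[0.38 0.31 0.  ]
t 18.0 p [ 491.6 -207.    86.4] rpy [3.1388e+00 9.0000e-04 1.4286e+00] F [-2.02  2.39 15.45] w 43.4
[ 0.34  0.3  -0.  ]
t 18.05 p [ 491.6 -206.9   86.4] rpy [3.1388e+00 9.0000e-04 1.4286e+00] F [-1.37  0.98 15.59] w 43.6
[ 0.4   0.26 -0.01]
t 18.1 p [ 491.6 -207.    86.4] rpy [3.1388e+00 9.0000e-04 1.4285e+00] F [-1.84  2.45 16.03] w 43.6
[0.35 0.25 0.  ]
```

The push rises at about 9 N/mm, as the cushioned stop should, and the stand load is about 17 N. As a cross-check I'll estimate the plate's original depth from the first scene picture: the orange span between the back plate edge and the front lip depends on that depth.

Run:
```python
from h import *
im=cv2.imread("pics/scene0.png"); h=cv2.cvtColor(im,cv2.COLOR_BGR2HSV)
c=bot.capture("scene"); W=c["world_to_cam"]; fx,cx,cy=c["fx"],c["cx"],c["cy"]; fy=c["fy"]
def pr(P): q=np.c_[P,np.ones(len(P))]@W.T; return q[:,:2]/q[:,2:]*[fx,fy]+[cx,cy]
a=np.linspace(0,6.2832,400)
ctr=np.array([491.7,-207.3])
def circ(r,z): return np.c_[ctr[0]+r*np.cos(a),ctr[1]+r*np.sin(a),np.full(400,z)]
for hh in (3,5,7,9,11,13,15):
    lip=pr(circ(25.5,50)).astype(np.float32)*32; pl=pr(circ(23.5,50-hh)).astype(np.float32)*32
    off=np.array([340,160])*32
    A=np.zeros((1280,1280),np.uint8);B=A.copy()
    cv2.fillPoly(A,[(lip-off).astype(int)],1);cv2.fillPoly(B,[(pl-off).astype(int)],1)
    v=(A&B); print(hh,"area px",v.sum()/1024,"rows",(np.where(v.any(1))[0][[0,-1]]/32+160).round(2),"cols",(np.where(v.any(0))[0][[0,-1]]/32+340).round(2), "lip area",A.sum()/1024, "centre col extent",v.sum(0).max()/32)
crop=im[165:190,338:374]
# soft orange fraction: saturation-like measure (R-B)
d=(im[...,2].astype(float)-im[...,0])[165:190,338:374]
print(d.astype(int)[3:20,6:28])
```

```text
Traceback (most recent call last):
IndexError: index 0 is out of bounds for axis 0 with size 0
```

Run:
```python
from h import *
im=cv2.imread("pics/scene0.png")
c=bot.capture("scene"); W=c["world_to_cam"]; fx,cx,cy=c["fx"],c["cx"],c["cy"]; fy=c["fy"]
def pr(P): q=np.c_[P,np.ones(len(P))]@W.T; return q[:,:2]/q[:,2:3]*[fx,fy]+[cx,cy]
a=np.linspace(0,6.2832,400)
ctr=np.array([491.7,-207.3])
def circ(r,z): return np.c_[ctr[0]+r*np.cos(a),ctr[1]+r*np.sin(a),np.full(400,z)]
print(pr(circ(25.5,50))[::100])
for hh in (3,5,7,9,11,13,15):
    off=np.array([330,150])
    A=np.zeros((1600,1600),np.uint8);B=A.copy()
    cv2.fillPoly(A,[((pr(circ(25.5,50))-off)*32).astype(np.int32)],1);cv2.fillPoly(B,[((pr(circ(23.5,50-hh))-off)*32).astype(np.int32)],1)
    v=(A&B); print(hh,"area px",v.sum()/1024,"lip area",A.sum()/1024, "centre col extent",v.sum(0,dtype=int).max()/32)
d=(im[...,2].astype(int)-im[...,0])
print(d[168:186,340:372])
```

```text
[[347.58934918 170.41485406]
 [350.69220946 176.57631627]
 [363.04097597 176.12855572]
 [359.55038654 169.99020342]]
3 area px 94.859375 lip area 120.306640625 centre col extent 7.375
5 area px 85.12109375 lip area 120.306640625 centre col extent 6.78125
7 area px 75.26953125 lip area 120.306640625 centre col extent 6.1875
9 area px 65.5849609375 lip area 120.306640625 centre col extent 5.59375
11 area px 56.1552734375 lip area 120.306640625 centre col extent 5.0
13 area px 47.0048828125 lip area 120.306640625 centre col extent 4.40625
15 area px 38.3017578125 lip area 120.306640625 centre col extent 3.8125
[[ 59  55  45  29  24  25  25  25  25  26  24  27  27  25  26  27  26  27
   27  25  23  23  24  33  43  48  53  58  66  68  69  65]
 [ 56  45  29  23  27  25  27  28  26  26  27  26  28  26  26  24  26  27
   26  28  26  25  25  24  21  24  28  34  41  46  51  60]
 [ 44  29  25  28  26  26  29  26  27  25  25  23  20  21  21  21  20  22
   26  24  25  26  25  26  25  24  24  23  22  26  33  38]
 [ 28  25  25  27  27  29  29  25  23  19  16  13  11  10   7   8   8  12
   13  18  2
[... 1209 characters left out ...]
4  25  26  26  25  28  26  22  18]
 [ 18  17  19  18  16  16  15  17  17  20  24  24  27  27  26  27  26  25
   25  24  25  24  27  27  27  25  25  27  25  22  16  15]
 [ 17  15  20  16  18  20  17  16  17  17  17  16  21  22  24  25  26  26
   30  28  27  26  24  25  25  26  24  25  23  17  14  16]
 [ 18  18  19  18  19  20  17  17  16  18  15  17  16  16  18  19  21  25
   24  26  28  27  27  26  27  26  26  25  14  15  16  14]
 [ 18  17  17  18  18  15  17  20  17  15  19  16  19  15  17  16  17  16
   18  19  24  23  23  28  26  27  26  17  15  15  16  18]
 [ 19  18  20  17  15  20  16  19  18  17  18  13  19  18  16  17  16  16
   16  16  17  17  19  23  25  25  20  17  14  16  11  15]]
```

The orange span measures about 73 px², which puts the plate about 7.3 mm below the mouth at the start. The foot now sits 21.3 mm deep, and 21.3 − 14 = 7.3 mm, so the plate is home. I'll ease off the load and then release.

Call:
play_rows:
  moves: [255,0,0,-0.5,0,255,0,0,-1,0,255,0,0,-1.5,0,255,0,0,-2,0,255,0,0,-2,0]

```text
time: 18.67
tool_pos: [491.5, -206.9, 87.5]
tcp_rot: [3.139, 0.001, 1.428]
contact_force: [1.4, 0.8, 7.1]
grip_width: 43.9
```

Run:
```python
from h import *
for i in range(3): o=st(); c=bot.capture("wrist")
```

```text
t 18.67 p [ 491.5 -206.9   87.5] rpy [3.1392e+00 6.0000e-04 1.4285e+00] F [1.4  0.77 7.08] w 43.9
t 18.72 p [ 491.5 -206.9   87.4] rpy [3.1392e+00 6.0000e-04 1.4285e+00] F [1.64 1.09 7.07] w 43.5
t 18.77 p [ 491.6 -206.9   87.4] rpy [3.1392e+00 6.0000e-04 1.4285e+00] F [1.45 1.36 6.78] w 43.7
```

Call:
play_rows:
  moves: [255,0,0,-0.5,0,255,0,0,-1,0,255,0,0,-1.2,0,255,0,0,-1.2,0]

```text
time: 19.15
tool_pos: [490.7, -206.7, 87.7]
tcp_rot: [3.142, 0.0, 1.429]
contact_force: [1.4, -1.0, 1.2]
grip_width: 43.6
```

Call:
play_rows:
  moves: [0,0,0,0,0,0,0,0,0,0,0,0,0,0,0,0,0,0,0,0,0,0,0,0,0,0,0,0,0,0,0,0,0,0,0,0,0,0,0,0]

```text
time: 19.82
tool_pos: [490.6, -206.7, 87.9]
tcp_rot: [-3.142, 0.0, 1.429]
contact_force: [-0.2, 1.0, -0.8]
grip_width: 90.0
```

Run:
```python
from h import *
for i in range(3): o=st(); c=bot.capture("wrist")
cv2.imwrite("pics/w10.png",c["color"][:,:,::-1])
```

```text
t 19.82 p [ 490.6 -206.7   87.9] rpy [-3.1416e+00  1.0000e-04  1.4285e+00] F [-0.15  0.98 -0.82] w 90.0
t 19.87 p [ 490.7 -206.8   87.9] rpy [3.1415e+00 1.0000e-04 1.4285e+00] F [-0.98 -0.39  0.31] w 90.9
t 19.92 p [ 490.7 -206.7   87.9] rpy [3.1416e+00 1.0000e-04 1.4285e+00] F [0.66 0.52 0.32] w 91.3
```

View pics/w10.png

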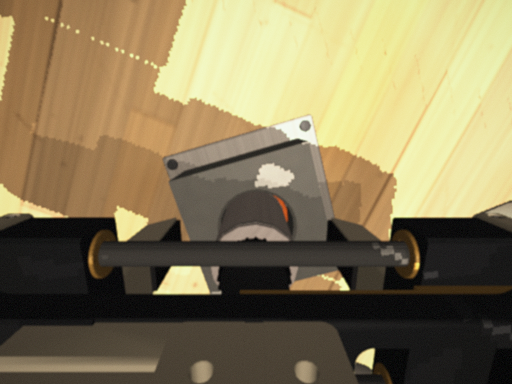

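The tin stands alone in the well and the gripper is open. The resting margin above 12.5 mm isn't certain, so I'll raise the gripper, look, and press gently on the lid with closed fingers. That check doesn't depend on grip slip.

Call:
play_rows:
  moves: [0,0,0,-5,0,0,0,0,-20,0,0,0,0,-45,0,255,0,0,-62,0,255,0,0,-70,0,255,0,0,-70,0,255,0,0,-70,0,255,0,0,-70,0]

```text
time: 20.63
tool_pos: [490.1, -206.4, 156.8]
tcp_rot: [-3.14, -0.001, 1.428]
contact_force: [0.0, -0.5, 0.1]
grip_width: 63.2
```

Call:
play_rows:
  moves: [255,-75,0,-30,0,255,-75,0,-30,0,255,-75,0,-30,0,255,-75,0,-30,0,255,-75,0,-30,0,255,-75,0,-30,0,255,-75,0,-30,0,255,-75,0,-30,0]

```text
time: 21.3
tool_pos: [480.0, -279.9, 187.4]
tcp_rot: [-3.141, -0.001, 1.43]
contact_force: [0.5, 0.3, 0.2]
grip_width: 9.6
```

Run:
```python
from h import *
bot.capture("wrist")
o=st(); c=bot.capture("wrist")
cv2.imwrite("pics/w11.png",c["color"][:,:,::-1])
c2=bot.capture("scene");cv2.imwrite("pics/s11.png",cv2.resize(c2["color"][120:260,210:390,::-1],None,fx=4,fy=4,interpolation=cv2.INTER_CUBIC))
```

```text
t 21.35 p [ 480.1 -280.1  187.6] rpy [-3.1409e+00 -3.0000e-04  1.4297e+00] F [-0.    0.7   0.42] w 5.5
```

View pics/w11.png

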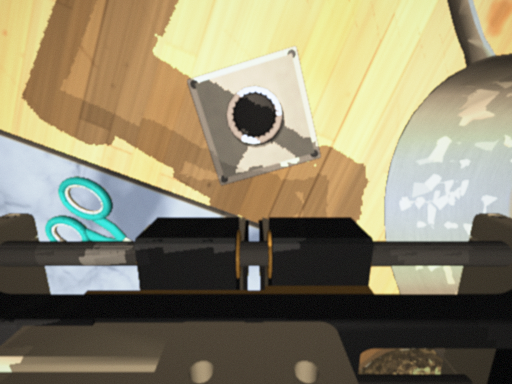

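View pics/s11.png

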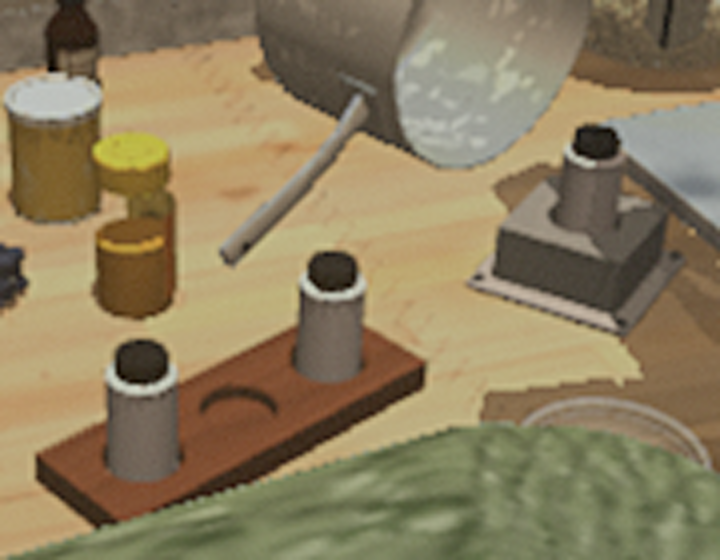

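The light tin stands upright in the well with its lid at (254,116), and the other two tins are upright in their pockets. Next I'll press on the lid to check the stop.

Run:
```python
from h import *
o=st(); c=bot.capture("wrist"); p=ray(c,[[254,115.5]],120,o); print(p)
to(p[0,0],p[0,1]+1.5,148)
```

```text
t 21.45 p [ 480.1 -280.4  187.8] rpy [-3.1414e+00 -1.0000e-04  1.4294e+00] F [ 0.31 -1.1   0.22] w 1.2
[[ 489.81149114 -208.39219578  120.        ]]
t 21.5 p [ 480.1 -280.6  187.9] rpy [-3.1416  0.      1.4292] F [-0.31  0.14  0.02] w 0.5
tool shift x 74.3 y -0.8 z 39.9 turn -0.12
```

Call:
play_rows:
  moves: [255,20,0,0,0,255,50,-1,0,0,255,70,-1,0,0,255,74,-1,10,0,255,74,-1,25,0,255,74,-1,35,0,255,74,-1,39,0,255,74,-1,40,0]

```text
time: 22.17
tool_pos: [489.1, -207.5, 147.0]
tcp_rot: [-3.14, -0.001, 1.428]
contact_force: [-0.1, -0.0, 0.0]
grip_width: 0.5
```

Call:
play_rows:
  moves: [255,0,0,0,0,255,0,0,0,0,255,0,0,1,0,255,0,0,2,0,255,0,0,2,0]

```text
time: 22.58
tool_pos: [489.5, -207.7, 146.1]
tcp_rot: [3.141, 0.0, 1.428]
contact_force: [0.0, 0.4, -0.5]
grip_width: 0.3
```

Call:
play_rows:
  moves: [255,0,0,0.5,0,255,0,0,1,0,255,0,0,1.5,0,255,0,0,1.5,0]

```text
time: 22.92
tool_pos: [489.5, -207.5, 144.3]
tcp_rot: [-3.142, 0.0, 1.429]
contact_force: [-0.4, 0.4, 0.4]
grip_width: 0.2
```

Call:
play_rows:
  moves: [255,0,0,0.5,0,255,0,0,1,0,255,0,0,1.5,0,255,0,0,1.5,0]

```text
time: 23.25
tool_pos: [489.5, -207.5, 142.8]
tcp_rot: [-3.141, -0.0, 1.429]
contact_force: [0.2, -0.5, 0.2]
grip_width: 0.7
```

Call:
play_rows:
  moves: [255,0,0,0.5,0,255,0,0,1,0,255,0,0,1,0]

```text
time: 23.5
tool_pos: [489.8, -207.7, 142.3]
tcp_rot: [3.141, 0.0, 1.429]
contact_force: [-0.4, 1.2, 3.5]
grip_width: 0.2
```

Call:
play_rows:
  moves: [255,0,0,0.5,0,255,0,0,1,0,255,0,0,1,0]

```text
time: 23.75
tool_pos: [490.0, -207.8, 141.9]
tcp_rot: [3.14, 0.001, 1.429]
contact_force: [-1.2, 0.8, 8.3]
grip_width: 0.9
```

Call:
play_rows:
  moves: [255,0,0,0.5,0,255,0,0,1,0,255,0,0,1,0]

```text
time: 24.0
tool_pos: [490.2, -208.0, 141.4]
tcp_rot: [3.139, 0.001, 1.429]
contact_force: [-1.3, 0.2, 12.7]
grip_width: 0.3
```

Call:
play_rows:
  moves: [255,0,0,0.5,0,255,0,0,1,0,255,0,0,1,0]

```text
time: 24.25
tool_pos: [490.5, -208.1, 141.0]
tcp_rot: [3.138, 0.002, 1.429]
contact_force: [-1.7, 2.2, 16.0]
grip_width: 0.4
```

The push rises steadily at about 9 N/mm to 16 N and never yields at 6 N, so the plate is at its stop. I'll back off and clear the area.

Call:
play_rows:
  moves: [255,0,0,-1,0,255,0,0,-3,0,255,0,0,-8,0,255,0,0,-25,0,255,0,0,-55,0,255,0,0,-85,0,255,0,0,-105,0,255,0,0,-110,0]

```text
time: 24.92
tool_pos: [490.7, -208.2, 252.5]
tcp_rot: [3.136, 0.002, 1.429]
contact_force: [-0.0, 0.8, 0.1]
grip_width: 0.2
```

Call:
play_rows:
  moves: [255,-20,0,0,0,255,-50,0,0,0,255,-80,0,0,0,255,-100,0,0,0,255,-110,0,0,0,255,-110,0,0,0,255,-110,0,0,0,255,-110,0,0,0]

```text
time: 25.58
tool_pos: [474.0, -315.2, 248.5]
tcp_rot: [-3.141, -0.001, 1.429]
contact_force: [0.5, -0.3, -0.2]
grip_width: 0.3
```

Run:
```python
from h import *
o=st(); c2=bot.capture("scene");cv2.imwrite("pics/s12.png",cv2.resize(c2["color"][120:290,130:390,::-1],None,fx=3,fy=3,interpolation=cv2.INTER_CUBIC))
c=bot.capture("top");cv2.imwrite("pics/t12.png",cv2.resize(c["color"][130:270,160:420,::-1],None,fx=3,fy=3,interpolation=cv2.INTER_CUBIC))
```

```text
t 25.58 p [ 474.  -315.2  248.5] rpy [-3.1409e+00 -1.0000e-03  1.4293e+00] F [ 0.47 -0.32 -0.18] w 0.3
```

View pics/s12.png

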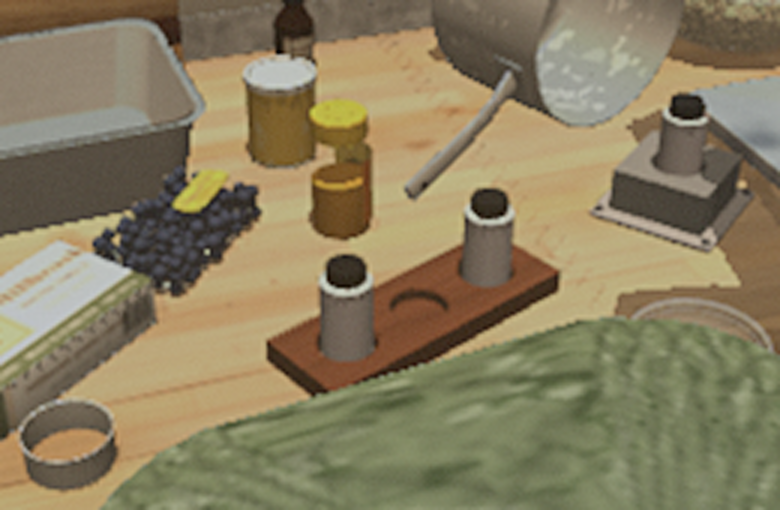

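View pics/t12.png

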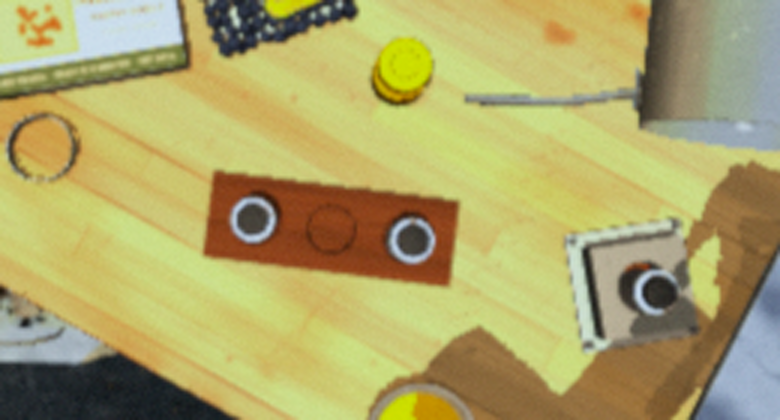

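In both views the light tin stands in the well (scene zoom 685,130; top zoom 655,292), both full tins are upright in the outer pockets, and the jar and ring haven't moved. I'm handing in.

```bash
python3 -c "
from plant import bot
print(bot.close_job())"
```

```text
the job is handed in; nothing more can be done
None
```

The light tin is in the refill stand with the orange plate at its stop, and I handed the job in at about 26 s of the 72 s. The system gave no verdict.

**What I did:** The right tin weighed about 3.5 N, so I set it back in its pocket as full. The middle tin weighed about 1.4–1.7 N, so it was the light one. I lowered it into the well, pressed it to the stop (about 17 N on the stand) and let go. I never lifted the left tin; it is full by elimination.

**Last checks:**
- **Plate at stop:** After letting go I pressed on the lid with closed fingers. The push rose steadily at about 9 N/mm up to 16 N and never gave way at 6 N.
- **Final pictures:** All three tins are upright, the jar and the ring have not moved, and the arm is clear with no load on it.

**What did not quite agree:**
- **Weights:** The right tin read a little under the stated 380–460 g (3.7–4.5 N). The light tin read at or just over the top of its 105–155 g.
- **Plate travel:** Wrist heights at first contact gave only about 10–13 mm of travel. The first scene picture, with the foot's depth under load, gave 14 mm, but with the load off the same sums gave only about 12–13 mm. I relied on the lid press instead.
- **Tilt:** One scene picture suggested the held tin was tilted a few degrees. The wrist view showed about 1°.

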